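Set the prefilter over the lip of the step

TASK

On the grey metal step lies a flat white prefilter with an orange band along one end: slide it with the fingertips, away from the robot, until the orange band and nothing more (30 mm) hangs out past the step's black-nosed far edge, evenly along the whole edge, ready to be taken by the band later. Only push it: it must stay lying flat and never be picked up or tipped. Leave everything else where it is, and finish clear of it all.

Things in the scene. Friction and masses are not known exactly. Their poses are not given: they have to be found in the camera images.
- step: fixed bench step of grey sheet metal, 260 mm deep (x) by 360 mm wide (y), flat top 70 mm above the bench, open under the top between two side cheeks. Origin at the centre of its footprint on the bench; its own x axis points away from the robot to the far edge, which is straight, lies at x = +130 mm and has black rubber nosing; y runs along that edge, z up. Its place and yaw vary.
- lip (a point): middle of the step's far edge, at the top surface: 130 mm from the step's origin along its x and 70 mm up; same axes as the step
- prefilter: loose rigid flat filter panel, 140 mm (x) by 130 mm (y) by 8 mm thick, about 100 g, lying on the step's top, turned up to 12 degrees from square with the step. White frame with grey ribbed face, and an orange band 30 mm wide at its +x end (x = +40 to +70 mm), the end towards the far edge. The plain white end at x = -70 mm is towards the robot. Origin at the centre of its underside; x towards the band, z up.
- band_left (a point): on the prefilter's top face: end of the border between the white frame and the orange band, at the +y side (x = +40, y = +65, z = 8 mm from its origin). This border should finish above the step's far edge.
- band_right (a point): the other end of that border, at the -y side (x = +40, y = -65, z = 8 mm)
- tin: loose small blue-labelled can, 40 mm across, 45 mm tall, on the step to the left (+y) of the prefilter, about 150 mm from the step's middle line; origin under its centre
- jar: loose small jar, 40 mm across, 45 mm tall, on the step to the right (-y) of the prefilter, about 150 mm from the step's middle line; origin under its centre
- mint_tray: loose mint plastic tray, 210 x 150 x 40 mm, holds the cyclone; origin under its centre
- white_tray: loose white plastic tray, 210 x 150 x 40 mm, holds the crevice tool; origin under its centre
- grey_tray: loose grey plastic tray, 210 x 150 x 40 mm, holds a rubber seal ring; origin under its centre
- cyclone: loose pale-blue cyclone separator standing on its 88 mm wide black lid, cone up, 120 mm tall, in the mint tray; origin under its centre
- crevice_tool: loose black crevice nozzle, 160 mm long, 32 mm high, lying in the white tray; origin under its middle
- seal_ring: loose black rubber ring, 80 mm across, 12 mm thick, lying in the grey tray; origin under its centre
There are look-alikes about, which are no part of the job. There is more than one size of the prefilter; the job needs the middle-sized.

How it is judged (in metres and radians):
At the end, for the whole second after the job is handed in: both ends of the border between the white frame and the orange band are within 6 mm of the step's far edge (so 24 to 36 mm overhang at either side), and the prefilter lies flat on the step, at rest (x of band_left in the frame of step between 0.124 and 0.136 m and x of band_right in the frame of step between 0.124 and 0.136 m and angle between prefilter's own z axis and vertical below 0.05 rad and height (world z) of prefilter between 0.066 and 0.074 m and linear speed of prefilter below 0.01 m/s); the robot touches nothing.
It fails at once if the prefilter is lifted off the step or falls from it (its underside's centre more than 12 mm off the step's top) (height (world z) of prefilter above 0.082 m or height (world z) of prefilter below 0.058 m).
It fails at once if the prefilter is tipped by more than 10 degrees (angle between prefilter's own z axis and vertical above 0.175 rad).
It fails at once if the can, the jar, a tray, the cyclone, the crevice tool or the seal ring is moved by more than 20 mm (distance of any of tin, jar, mint_tray, white_tray, grey_tray, cyclone, crevice_tool, seal_ring from where it was at the start of the episode above 0.02 m).
It also fails if it takes over 32 s, if anything falls off the work surface, if the arm or the gripper's body presses on something with over 40 N, if the wrist force passes 120 N, or if a joint passes its speed limit or range.

ROBOT

A 6-joint arm with a two-finger parallel gripper is mounted at the origin on the work surface. World frame = base frame: x ahead of the robot, y to its left, z up, the work surface at z = 0. Lengths are in mm, angles in rad, forces in N, time in s.
With the tool pointing down it reaches from about 275 to 1000 mm from the base axis. Payload 8.4 kg.
Tool frame: the origin (TCP) lies at the centre of the arm's flange, where the gripper is bolted on; the fingertips stand 173 mm ahead of it and the grasp point (between the pads) lies 155 mm ahead of it (r.nose_length is the distance from the TCP to the fingertips, in mm); z points along the fingers, y is the direction in which the jaws open and shut (so a half turn about z gives the same grasp; the last joint's range is limited). The gripper opens to 85 mm and grips with 20 to 120 N. Pads are 22 mm wide; open, the fingers measure 114 mm over their backs; the gripper's body (76 mm by 85 mm) begins 54 mm behind the grasp point. The pads swing forward as they close: fully open they stand 13 mm farther back than shut.
Start: joints at [1.189, 0.353, 1.633, -0, 1.155, -0.002], TCP at [231.708, 580.466, 404.681] pointing down, gripper open.
Joint ranges: [-2.63, 2.63], [-0.92, 2.1], [0.06, 2.66], [-1.3, 4.44], [0, 2.69], [-3.02, 3.02]. Speed limits (rad/s): [2.22, 2.22, 2.79, 3.14, 3.14, 3.14].

INTERFACE

Orientations are given as [roll, pitch, yaw] about the fixed x, y, z axes, in that order (R = Rz(yaw) Ry(pitch) Rx(roll)).
In Python, from rig import r, grab_frame, workorder gives the robot as it stands.
- The arm moves only by the tool carry_out, never from a script. Its argument "steps" is a list that holds one entry, the list of rows, each a list of 5 numbers: the opening in per cent of the stroke, from 0 (shut) to 100 (fully open), then the shift along the tool's x, y, z in m, then the turn about the tool's z in degrees. In form: [[[jaw, x, y, z, spin], ...]]. A call has 1 to 8 rows; each row is the pose to reach, as a shift and turn from the pose measured when the call began, along the tool's axes at that moment; what a row does not reach only later rows make up. A row lasts 1/10 s, in which the tool goes at most 50 mm and 8.59 degrees, less where a joint would pass 70% of its speed; a pose out of reach is approached as far as the arm can. A call with a gripper value outside its range is refused whole. The fingers move at their own pace and stop on an object; "squeeze" is the grip in N (left out, the last holds). Time passes only in rows, so rows that repeat a pose let the fingers close. It gives the time, the measured TCP pose, the force and the opening at its end, in the units of the state.
- r.sense(): the state, without advancing time (a new reading comes with each control period).
- grab_frame(name): name is "side" or "top"; returns a dict with "image" (384x512x3 uint8, red, green, blue), "intrinsics" (3x3 intrinsics, pixels), "eye" and "rotation" of the camera in the world. Camera axes: x right, y up, looking along -z (the intrinsics and any distortion apply to the point x, -y, -z); pixel columns grow to the right and rows downward; lengths in mm; the calibration is good to about 2 mm. A picture is of the moment at which its call begins. There is no depth.
- workorder.sign_off(): hands the job in, once; it reports no verdict.
The state is a dict: "clock": time; "qpos": joint angles; "qvel": joint speeds; "joint_efforts": joint torques, N m; "eef_pos": TCP position; "tcp_rot": TCP orientation; "contact_force": force on the tool from outside, world axes, zero at the start; "wrist_torque": the same for the moment, N m; "opening": opening from 0.0 (shut) to 1.0 (fully open).
Only numpy, scipy, OpenCV 4.12 (cv2) and the standard library are available. Lean on these libraries where they do the work, as an engineer would, in place of code of your own. Each camera call takes 0.05 s, during which the arm holds its last target.

## Working session

There is one attempt and no reset: what is moved stays moved. The work goes in short steps, Python scripts to look and compute and a tool call to move; the robot and the scene stay as the last step left them, time stands still between calls to the robot, and variables do not carry over. Pictures are saved under pics/ and viewed, and the job is handed in when it is done.

Besides the shell and the picture viewer there is one more tool, called in YAML: its name, and indented under it one key for each argument. carry_out: Moves the arm, as the interface text tells. Its arguments: {"type":"object","properties":{"steps":{"type":"array","items":{"type":"array","items":{"type":"array","items":{"type":"number"}}}},"squeeze":{"type":"number"}},"required":["steps"]}

```bash
mkdir -p pics; ls; python3 - <<'E'
from rig import r, grab_frame
import cv2,pickle
print(r.sense())
for n in("side","top"):
    f=grab_frame(n); pickle.dump(f,open(f"pics/{n}0.pkl","wb"))
    cv2.imwrite(f"pics/{n}0.png",cv2.resize(f["image"][:,:,::-1],(800,600),interpolation=cv2.INTER_CUBIC))
    print(n,f["intrinsics"],f["eye"],f["rotation"],[k for k in f])
E
```

```text
pics
{'clock': 0.0, 'qpos': array([ 1.18860099e+00,  3.53642829e-01,  1.63417110e+00, -3.26938184e-05,
        1.15517747e+00, -2.37938073e-03]), 'qvel': array([ 1.32692288e-03, -5.22864007e-06, -4.58825603e-04, -1.35947516e-03,
       -1.34258392e-03, -1.58835082e-03]), 'joint_efforts': array([-1.50910819e-03, -6.05270934e+01, -3.42054105e+01, -4.23088807e-05,
        9.66740423e-03, -3.23640575e-05]), 'eef_pos': array([231.61883624, 580.23117613, 403.94900959]), 'tcp_rot': array([-3.14019384e+00,  2.65637645e-05,  2.76178994e+00]), 'contact_force': array([ 0.87042512, -0.41981114,  0.17872776]), 'wrist_torque': array([ 0.0200764 , -0.01013338, -0.03077181]), 'opening': 0.9981270794804241}
side [[374.08513248   0.         255.62791784]
 [  0.         374.08513248 193.41426669]
 [  0.           0.           1.        ]] [ 359.95869882 -864.54389594  653.26155846] [ 0.97742562  0.01455651 -0.20504611] ['image', 'intrinsics', 'eye', 'rotation']
top [[359.11289933   0.         248.46284529]
 [  0.         359.11289933 190.40517698]
 [  0.           0.           1.        ]] [ 339.1780707     6.98383794 1400.85887108] [ 0.15173547 -0.01569371 -1.59444378] ['image', 'intrinsics', 'eye', 'rotation']
```

View pics/side0.png

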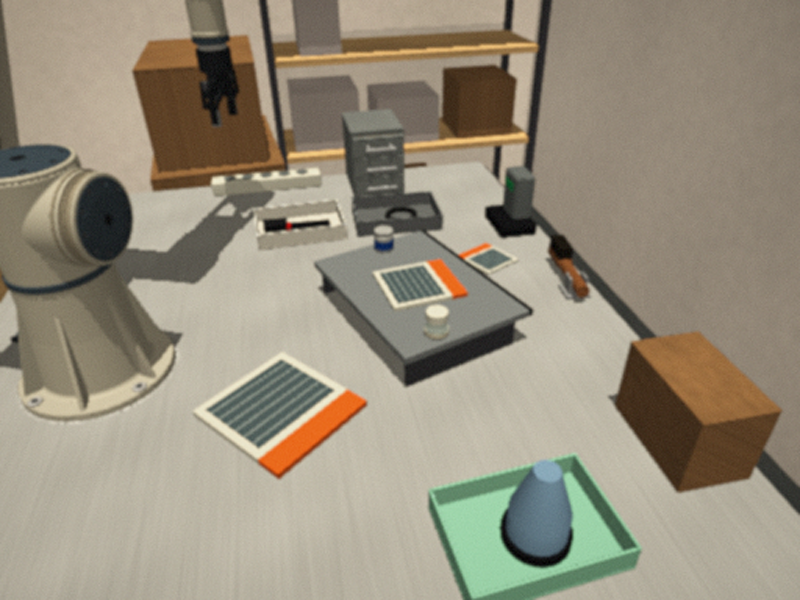

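View pics/top0.png

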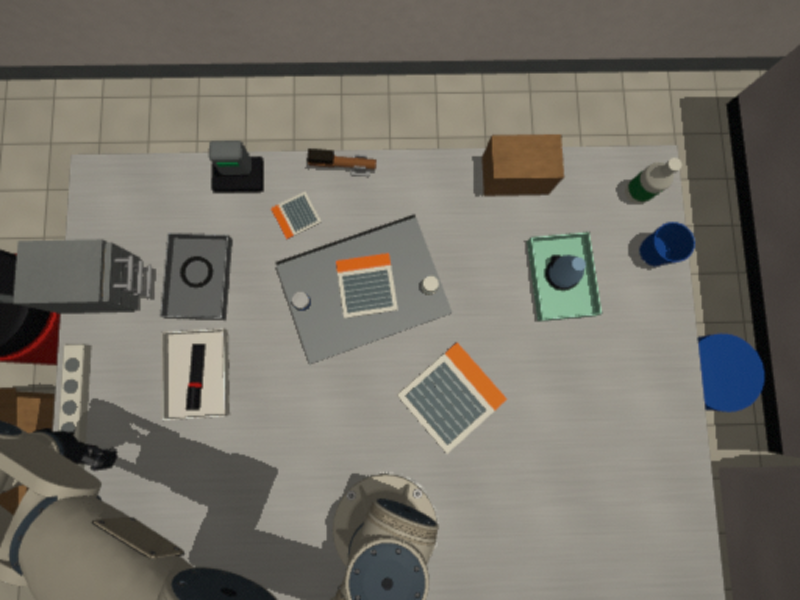

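Candidates for the prefilter in the top view are (366,287) on the step, a larger one at (452,398) on the bench, and a smaller one at (297,215) on the bench. The middle-sized one on the step fits. I'll confirm it in an enlarged crop.

```bash
cat > h.py <<'E'
import numpy as np,cv2
from scipy.spatial.transform import Rotation as R
def cam(f):
    r=np.asarray(f["rotation"]);Rm=r if r.shape==(3,3) else R.from_euler('xyz',r).as_matrix()
    return np.asarray(f["intrinsics"]),np.asarray(f["eye"]),Rm
def ray(f,uv):
    K,e,Rm=cam(f);d=np.linalg.inv(K)@[uv[0],uv[1],1]
    return e,Rm@(d*[1,-1,-1])
def atz(f,uv,z):
    e,d=ray(f,uv);return e+d*(z-e[2])/d[2]
def proj(f,P):
    K,e,Rm=cam(f);c=(Rm.T@(np.asarray(P)-e))*[1,-1,-1];q=K@c;return q[:2]/q[2]
def tri(f1,u1,f2,u2):
    (a,d),(b,g)=ray(f1,u1),ray(f2,u2);s=np.linalg.lstsq(np.c_[d,-g],b-a,rcond=None)[0]
    p,q=a+s[0]*d,b+s[1]*g;return (p+q)/2,np.linalg.norm(p-q)
E
python3 - <<'E'
import pickle,cv2
f=pickle.load(open("pics/top0.pkl","rb"))["image"][:,:,::-1]
cv2.imwrite("pics/topc.png",cv2.resize(f[130:240,170:295],None,fx=5.4,fy=5.4,interpolation=cv2.INTER_CUBIC)) 
f=pickle.load(open("pics/side0.pkl","rb"))["image"][:,:,::-1]
cv2.imwrite("pics/sidec.png",cv2.resize(f[140:250,195:345],None,fx=5,fy=5,interpolation=cv2.INTER_CUBIC))
E
```

```text
(no output)
```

View pics/topc.png

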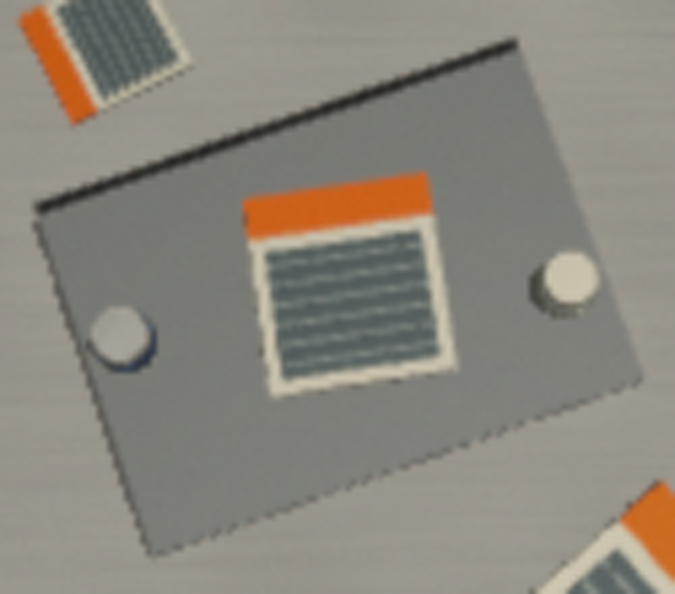

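View pics/sidec.png

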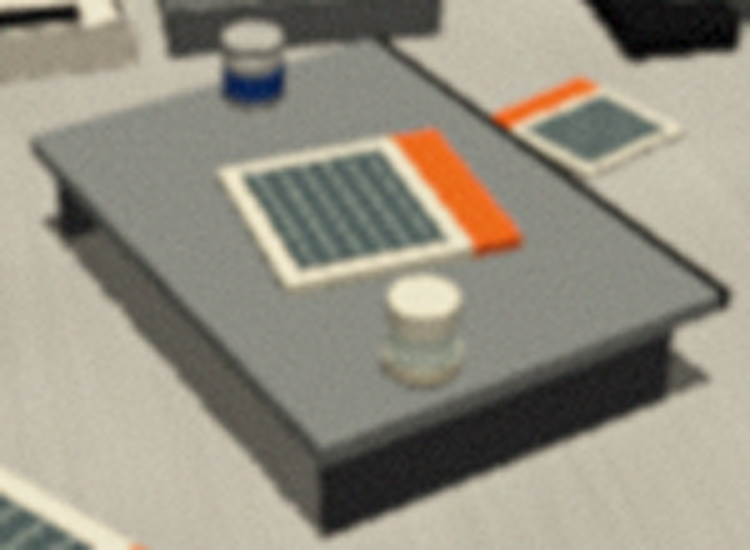

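The crop confirms it: a white frame on the step with its orange band towards the black nosing, and proportions matching 140x130. Next I'll triangulate the corners.

```bash
cat > m0.py <<'E'
import pickle,numpy as np
from h import *
from scipy.optimize import least_squares
ft=pickle.load(open("pics/top0.pkl","rb"));fs=pickle.load(open("pics/side0.pkl","rb"))
T=lambda c:((c[0]+.5)/5.4-.5+170,(c[1]+.5)/5.4-.5+130)
S=lambda c:((c[0]+.5)/5-.5+195,(c[1]+.5)/5-.5+140)
step=dict(FL=((35,206),(370,38)),FR=((516,40),(731,293)),NR=((643,378),(322,458)),NL=((150,556),(34,146)))
sm=dict(FL=(130,180),FR=(130,-180),NR=(-130,-180),NL=(-130,180))
pf=dict(FL=((243,202),(437,130)),FR=((429,173),(522,241)),NR=((457,369),(292,287)),NL=((271,397),(218,173)),BL=((248,240),(392,137)),BR=((434,213),(474,252)))
pm=dict(FL=(70,65),FR=(70,-65),NR=(-70,-65),NL=(-70,65),BL=(40,65),BR=(40,-65))
def fit(o,m,z,cams):
    def res(p):
        c,s=np.cos(p[2]),np.sin(p[2]);out=[]
        for k in o:
            P=[p[0]+c*m[k][0]-s*m[k][1],p[1]+s*m[k][0]+c*m[k][1],z]
            if 't' in cams: out+=list(proj(ft,P)-T(o[k][0]))
            if 's' in cams: out+=list(proj(fs,P)-S(o[k][1]))
        return np.array(out)
    q=least_squares(res,[500,50,.2]);return q.x,np.sqrt(np.mean(q.fun**2))
for n,o,m,z in(("step",step,sm,70),("pf",pf,pm,78)):
    for k in o:
        p,g=tri(ft,T(o[k][0]),fs,S(o[k][1]));print(n,k,p.round(1),round(g,1))
    for c in("t","s","ts"):print(n,c,fit(o,m,z,c))
sp=fit(step,sm,70,"ts")[0]
E
python3 m0.py
```

```text
step FL [631.8 252.9  68.8] 5.7
step FR [749.6 -88.   67.7] 1.5
step NR [ 504.7 -169.3   62.3] 0.9
step NL [391.  174.1  59.4] 2.2
step t (array([5.69140718e+02, 4.23176980e+01, 3.21196051e-01]), np.float64(0.30299305948916316))
step s (array([5.67587579e+02, 3.49967991e+01, 3.32987765e-01]), np.float64(0.9116722722111068))
step ts (array([5.68739946e+02, 3.96280244e+01, 3.27560822e-01]), np.float64(0.9422786466818324))
pf FL [634.8 106.5  76.5] 3.6
pf FR [651.3 -23.4  75.2] 0.2
pf NR [514.1 -39.5  75.4] 3.1
pf NL [496.1  88.9  75.2] 0.4
pf BL [606.5 103.4  77.2] 1.4
pf BR [622.7 -26.2  73.9] 0.6
pf t (array([5.73252344e+02, 3.33262682e+01, 1.27525454e-01]), np.float64(0.20155768110489755))
pf s (array([5.74069061e+02, 2.95618693e+01, 1.26412060e-01]), np.float64(0.3866746560977789))
pf ts (array([5.74028741e+02, 3.19876517e+01, 1.27138861e-01]), np.float64(0.4439501636523522))
```

The top fit gives the step at (569, 42) with yaw 0.321. The prefilter is at (573, 33) with yaw 0.1275, and its relative yaw of -11.1° fits the 12° limit. The heights agree with the text.

I'll push the near end with both open fingers, jaw axis parallel to the far edge. That should square the panel as it slides.

carry_out:
  steps:
    - [[80,-0.429,-0.454,0,-40.2],[80,-0.429,-0.454,0,-40.2],[80,-0.429,-0.454,0,-40.2],[80,-0.429,-0.454,0,-40.2],[80,-0.429,-0.454,0,-40.2],[80,-0.429,-0.454,0,-40.2],[80,-0.429,-0.454,0,-40.2],[80,-0.429,-0.454,0,-40.2]]

```text
clock: 0.9
eef_pos: [378.0, 209.7, 404.6]
tcp_rot: [-3.141, -0.001, -2.819]
contact_force: [1.0, 0.4, -0.8]
opening: 0.804
```

carry_out:
  steps:
    - [[80,-0.013,-0.226,0,0],[80,-0.013,-0.226,0,0],[80,-0.013,-0.226,0,0],[80,-0.013,-0.226,0,0],[80,-0.013,-0.226,0.1,0],[80,-0.013,-0.226,0.13,0],[80,-0.013,-0.226,0.13,0],[80,-0.013,-0.226,0.13,0]]

```text
clock: 1.7
eef_pos: [460.0, -1.3, 271.1]
tcp_rot: [3.14, -0.008, -2.821]
contact_force: [-0.2, -0.1, 0.0]
opening: 0.797
```

```bash
cat > snap.py <<'E'
import sys,cv2,pickle
from rig import r,grab_frame
t=sys.argv[1]
s=r.sense();print(s["clock"],s["eef_pos"].round(2),s["tcp_rot"].round(4),s["contact_force"].round(2),s["opening"])
for n,(y,x,h,w) in dict(side=(120,195,120,150),top=(125,160,115,150)).items():
    f=grab_frame(n);pickle.dump(f,open(f"pics/{n}{t}.pkl","wb"))
    cv2.imwrite(f"pics/{n}c{t}.png",cv2.resize(f["image"][y:y+h,x:x+w,::-1],None,fx=5,fy=5,interpolation=cv2.INTER_CUBIC))
E
python3 snap.py 1
```

```text
1.7 [460.    -1.34 271.15] [ 3.14   -0.0083 -2.8205] [-0.21 -0.09  0.03] 0.7970705042782326
```

View pics/sidec1.png

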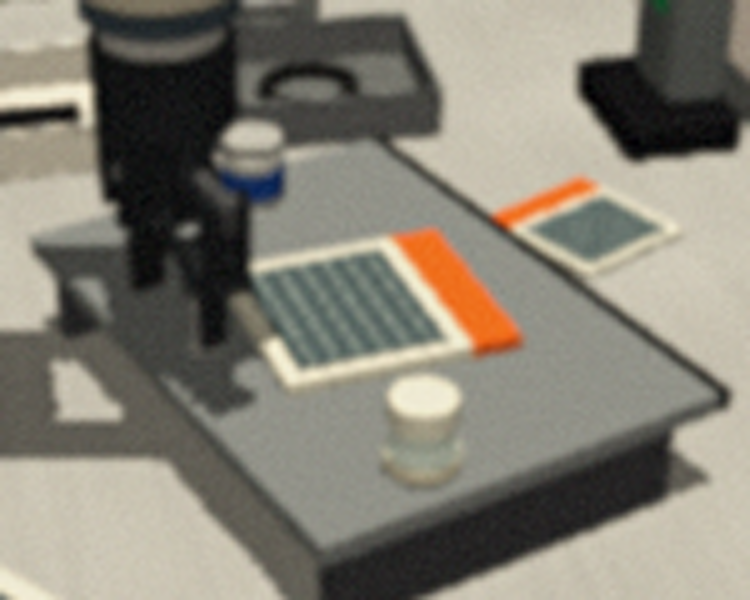

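View pics/topc1.png

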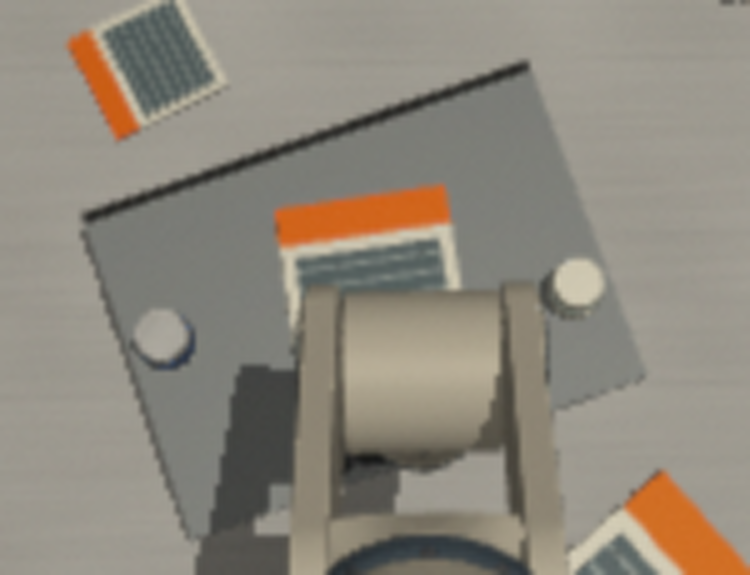

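carry_out:
  steps:
    - [[80,0,0,0.015,0],[80,0,0,0.024,0],[80,0,0,0.025,0],[80,0,0,0.026,0],[80,0,0,0.027,0],[80,0,0,0.027,0]]

```text
clock: 2.4
eef_pos: [462.0, -0.6, 248.5]
tcp_rot: [-3.141, -0.001, -2.819]
contact_force: [-0.2, 0.2, 0.3]
opening: 0.801
```

carry_out:
  steps:
    - [[80,0,0,0.001,0],[80,0,0,0.002,0],[80,0,0,0.003,0],[80,0,0,0.004,0],[80,0,0,0.004,0]]

```text
clock: 2.9
eef_pos: [461.9, -0.6, 244.3]
tcp_rot: [-3.141, -0.002, -2.82]
contact_force: [0.2, 0.9, -0.0]
opening: 0.803
```

carry_out:
  steps:
    - [[80,0,0,0.001,0],[80,0,0,0.002,0],[80,0,0,0.003,0],[80,0,0,0.003,0]]

```text
clock: 3.3
eef_pos: [461.8, -0.6, 241.2]
tcp_rot: [-3.141, -0.002, -2.82]
contact_force: [-0.1, 1.0, -0.9]
opening: 0.795
```

```bash
python3 snap.py 2
```

```text
3.3 [461.85  -0.61 241.17] [-3.1411e+00 -2.0000e-03 -2.8196e+00] [-0.08  1.02 -0.94] 0.7951578810448662
```

View pics/sidec2.png

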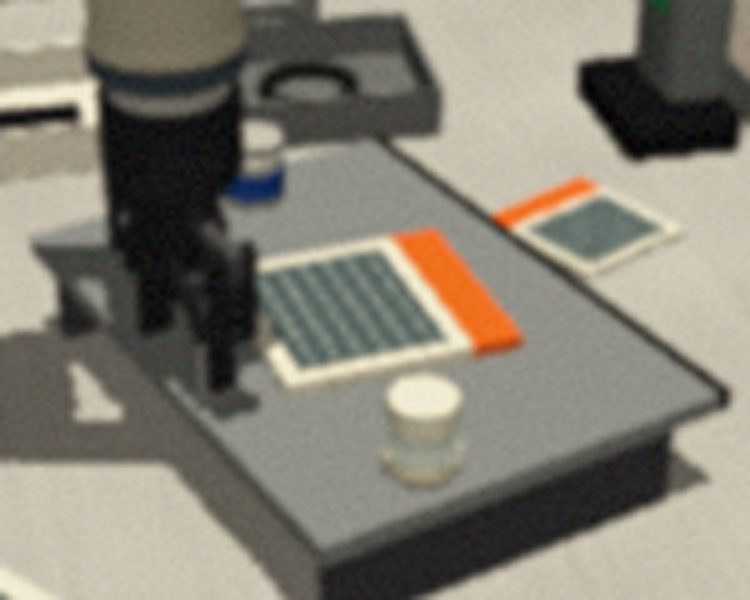

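The right fingertip is at about (222,388) in the crop, with its shadow just ahead of it, so it's a few mm above the step. I'll keep lowering until it touches.

carry_out:
  steps:
    - [[80,0,0,0.001,0],[80,0,0,0.002,0],[80,0,0,0.002,0]]

```text
clock: 3.7
eef_pos: [461.8, -0.6, 239.1]
tcp_rot: [-3.141, -0.002, -2.82]
contact_force: [0.3, -0.4, 0.6]
opening: 0.797
```

carry_out:
  steps:
    - [[80,0,0,0.001,0],[80,0,0,0.002,0],[80,0,0,0.002,0]]

```text
clock: 4.0
eef_pos: [461.8, -0.6, 237.0]
tcp_rot: [-3.141, -0.002, -2.82]
contact_force: [-0.3, -0.8, 0.8]
opening: 0.8
```

carry_out:
  steps:
    - [[80,0,0,0.001,0],[80,0,0,0.002,0],[80,0,0,0.002,0]]

```text
clock: 4.3
eef_pos: [461.9, -0.6, 236.1]
tcp_rot: [-3.141, -0.002, -2.82]
contact_force: [-5.7, -0.6, 20.5]
opening: 0.798
```

Contact at TCP z ≈ 236.2, so the tips are on z = 70. I'll lift 3 mm and start pushing slowly.

carry_out:
  steps:
    - [[80,0,0,-0.003,0],[80,-0.006,0,-0.003,0],[80,-0.012,0,-0.003,0],[80,-0.018,0,-0.003,0],[80,-0.024,0,-0.003,0],[80,-0.03,0,-0.003,0],[80,-0.036,0,-0.003,0],[80,-0.04,0,-0.003,0]]

```text
clock: 5.1
eef_pos: [500.4, 12.2, 238.9]
tcp_rot: [-3.141, -0.002, -2.82]
contact_force: [-0.9, 0.2, -0.5]
opening: 0.797
```

```bash
python3 snap.py 3
```

```text
5.1 [500.4   12.25 238.92] [-3.1412e+00 -2.1000e-03 -2.8195e+00] [-0.89  0.17 -0.48] 0.7972670580460904
```

View pics/sidec3.png

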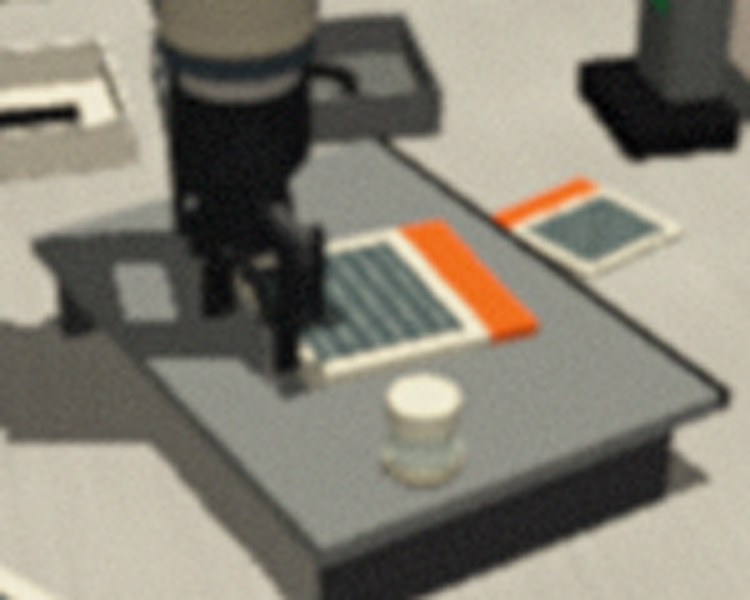

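The panel is turning and sliding, lying flat, with the right fingertip at its near-right corner around (300,365). Continue.

carry_out:
  steps:
    - [[80,-0.006,0,0,0],[80,-0.012,0,0,0],[80,-0.018,0,0,0],[80,-0.024,0,0,0],[80,-0.03,0,0,0],[80,-0.036,0,0,0],[80,-0.041,0,0,0],[80,-0.045,0,0,0]]

```text
clock: 6.0
eef_pos: [543.5, 26.6, 238.9]
tcp_rot: [-3.141, -0.002, -2.819]
contact_force: [-0.1, -0.6, 0.2]
opening: 0.804
```

```bash
python3 snap.py 4
```

```text
6.0 [543.51  26.65 238.91] [-3.1411e+00 -1.7000e-03 -2.8194e+00] [-0.13 -0.61  0.22] 0.8042704739969129
```

View pics/sidec4.png

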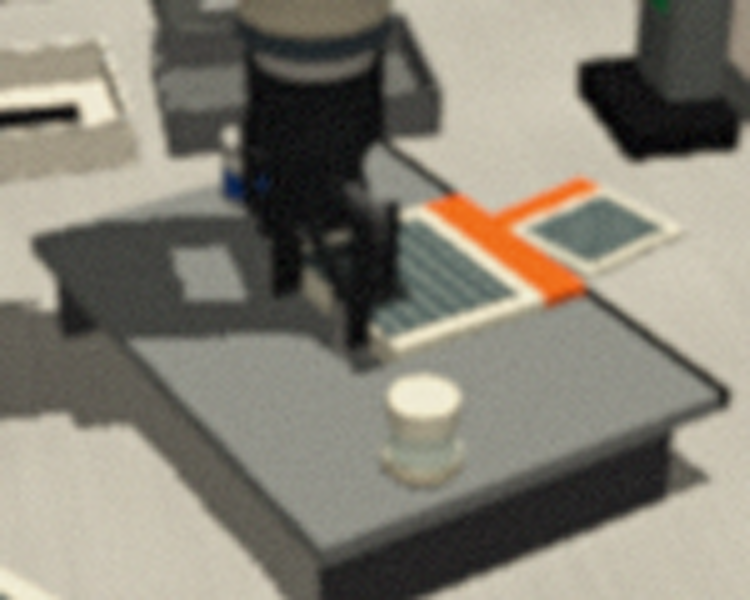

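View pics/topc4.png

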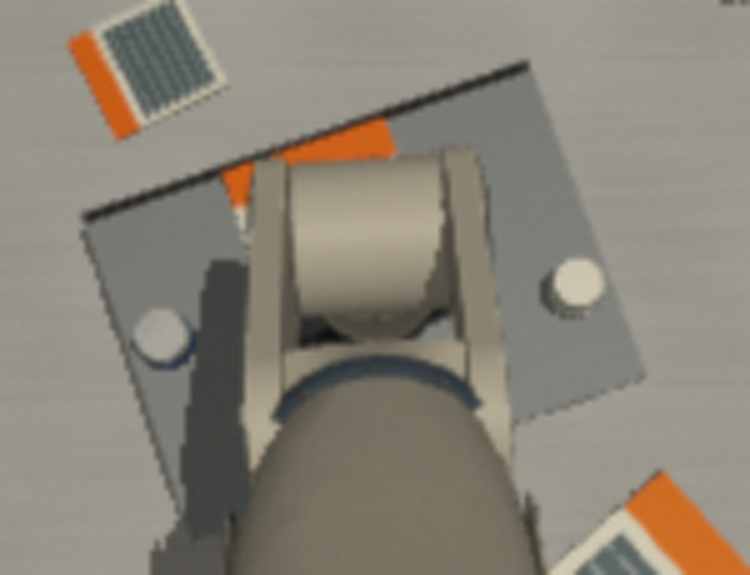

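The panel is now square with the edge. Its band front sits at the nosing, with the far-right corner at about (385,118) in the top crop. I'll push 28 mm more, then measure.

carry_out:
  steps:
    - [[80,-0.005,0,0,0],[80,-0.01,0,0,0],[80,-0.015,0,0,0],[80,-0.02,0,0,0],[80,-0.024,0,0,0],[80,-0.027,0,0,0],[80,-0.028,0,0,0],[80,-0.028,0,0,0]]

```text
clock: 6.9
eef_pos: [570.3, 35.6, 238.9]
tcp_rot: [-3.141, -0.001, -2.819]
contact_force: [-0.4, -0.4, 0.3]
opening: 0.802
```

carry_out:
  steps:
    - [[80,0.02,0,0,0],[80,0.05,0,0,0],[80,0.09,0,0,0],[80,0.13,0,0,0],[80,0.17,0,-0.02,0],[80,0.2,0,-0.04,0],[80,0.2,0,-0.04,0],[80,0.2,0,-0.04,0]]

```text
clock: 7.7
eef_pos: [380.9, -27.9, 279.8]
tcp_rot: [-3.14, 0.002, -2.82]
contact_force: [0.3, 0.4, 0.5]
opening: 0.795
```

```bash
python3 snap.py 5
```

```text
7.7 [380.93 -27.94 279.76] [-3.1399e+00  1.7000e-03 -2.8201e+00] [0.27 0.43 0.49] 0.7948440014666962
```

View pics/sidec5.png

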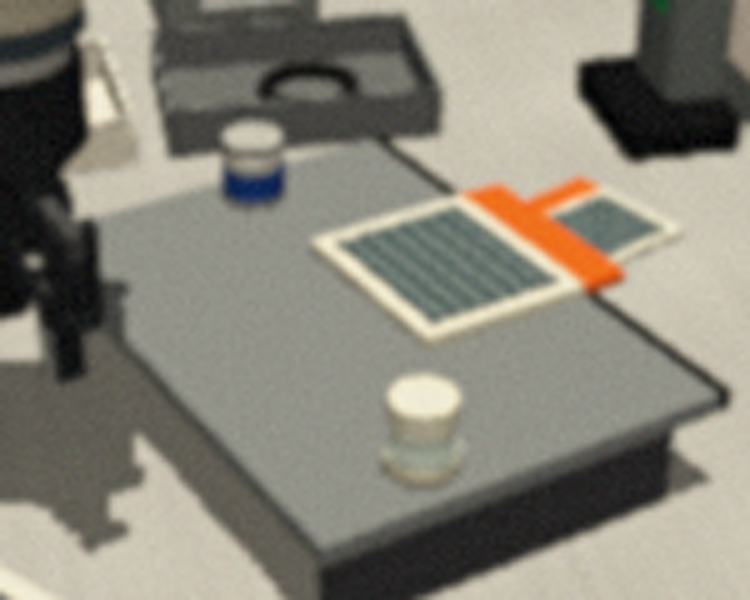

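View pics/topc5.png

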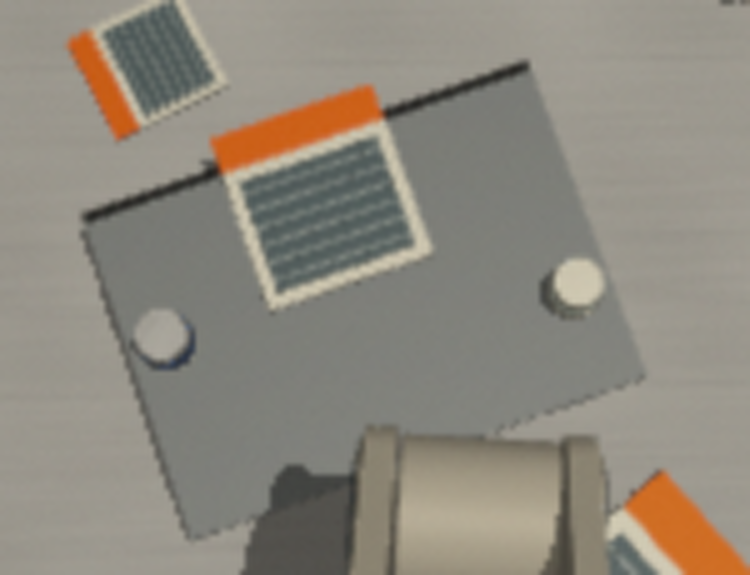

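Now a subpixel measurement: profiles along step x for the nosing's outer edge (z=70) and the orange/white border (z=78), in the top view. I'll do the same in the side view as a check.

```bash
cat > meas.py <<'E'
import sys,pickle
from h import *
t=sys.argv[1];F0=np.array([569.1,42.3]);a=.3212
def W(x,y,z):return [F0[0]+np.cos(a)*x-np.sin(a)*y,F0[1]+np.sin(a)*x+np.cos(a)*y,z]
def prof(f,ch,y,z,xs):
    uv=np.array([proj(f,W(x,y,z)) for x in xs],np.float32)
    return cv2.remap(ch,uv[:,:1],uv[:,1:],cv2.INTER_LINEAR).ravel()
def cross(xs,p,rise):
    g=np.gradient(p)*(1 if rise else -1);i=g.argmax();w=slice(max(i-8,0),i+9);gg=np.clip(g[w],0,None);return (xs[w]*gg).sum()/gg.sum()
xs=np.arange(110,152,.5)
for n in("top","side"):
    f=pickle.load(open(f"pics/{n}{t}.pkl","rb"));im=f["image"].astype(np.float32)
    lum=im.mean(2);blue=im[:,:,2]
    E=[(y,cross(xs,prof(f,lum,y,70,xs),True)) for y in list(range(-160,-90,6))+list(range(90,165,6))]
    B=[(y,cross(xs,prof(f,blue,y,78,xs),False)) for y in range(-60,58,4)]
    E,B=np.array(E),np.array(B)
    def rob(D):
        m=np.ones(len(D),bool)
        for _ in range(4):
            c=np.polyfit(D[m,0],D[m,1],1);d=D[:,1]-np.polyval(c,D[:,0]);m=abs(d)<max(1.,2*np.std(d[m]))
        return c,np.std(d[m]),m.sum()
    e,b=rob(E),rob(B);print(n,"edge",e,"border",b)
    for y in(-75,-9,57):print("  y",y,"edge x",np.polyval(e[0],y).round(2),"border x",np.polyval(b[0],y).round(2),"diff",(np.polyval(b[0],y)-np.polyval(e[0],y)).round(2))
E
python3 meas.py 5
```

```text
top edge (array([-1.35775075e-03,  1.30573077e+02]), np.float64(0.18961098211512423), np.int64(25)) border (array([-2.49993017e-03,  1.21640847e+02]), np.float64(0.3273017224033185), np.int64(28))
  y -75 edge x 130.67 border x 121.83 diff -8.85
  y -9 edge x 130.59 border x 121.66 diff -8.92
  y 57 edge x 130.5 border x 121.5 diff -9.0
side edge (array([-1.59742476e-03,  1.30478556e+02]), np.float64(0.37759175364161623), np.int64(23)) border (array([1.68005260e-02, 1.22765072e+02]), np.float64(0.42131865072192753), np.int64(26))
  y -75 edge x 130.6 border x 121.51 diff -9.09
  y -9 edge x 130.49 border x 122.61 diff -7.88
  y 57 edge x 130.39 border x 123.72 diff -6.66
```

The top view says the border is 8.9 mm short of the edge, parallel to within 0.2 mm. The side view says 7–9 mm. I'll go back and push about 8.7 mm further.

carry_out:
  steps:
    - [[80,-0.03,0,0.02,0],[80,-0.07,0,0.041,0],[80,-0.11,0,0.041,0],[80,-0.15,0,0.041,0],[80,-0.175,0,0.041,0],[80,-0.185,0,0.041,0],[80,-0.19,0,0.041,0],[80,-0.19,0,0.041,0]]

```text
clock: 8.6
eef_pos: [561.6, 32.6, 237.4]
tcp_rot: [-3.141, -0.001, -2.819]
contact_force: [-0.3, -0.3, 0.2]
opening: 0.801
```

carry_out:
  steps:
    - [[80,-0.003,0,-0.0015,0],[80,-0.006,0,-0.0015,0],[80,-0.009,0,-0.0015,0],[80,-0.012,0,-0.0015,0],[80,-0.0145,0,-0.0015,0],[80,-0.0165,0,-0.0015,0],[80,-0.0175,0,-0.0015,0],[80,-0.0177,0,-0.0015,0]]

```text
clock: 9.4
eef_pos: [578.4, 38.2, 238.9]
tcp_rot: [-3.141, -0.001, -2.819]
contact_force: [-1.1, 0.1, -0.4]
opening: 0.802
```

carry_out:
  steps:
    - [[80,0.02,0,0,0],[80,0.05,0,0,0],[80,0.09,0,0,0],[80,0.13,0,0,0],[80,0.17,0,-0.02,0],[80,0.2,0,-0.06,0],[80,0.21,0,-0.08,0],[80,0.21,0,-0.08,0]]

```text
clock: 10.2
eef_pos: [378.9, -28.7, 321.4]
tcp_rot: [-3.139, 0.003, -2.82]
contact_force: [-0.4, 0.4, 0.5]
opening: 0.801
```

```bash
python3 snap.py 6; python3 meas.py 6
```

```text
10.2 [378.91 -28.67 321.41] [-3.139   0.0033 -2.8197] [-0.41  0.43  0.47] 0.8013634578455497
top edge (array([-1.34039665e-03,  1.30576252e+02]), np.float64(0.1937510273772947), np.int64(25)) border (array([1.38358275e-03, 1.29913173e+02]), np.float64(0.300681934383709), np.int64(28))
  y -75 edge x 130.68 border x 129.81 diff -0.87
  y -9 edge x 130.59 border x 129.9 diff -0.69
  y 57 edge x 130.5 border x 129.99 diff -0.51
side edge (array([-1.37070141e-03,  1.30371148e+02]), np.float64(0.3116536535597347), np.int64(25)) border (array([1.05331569e-02, 1.31311557e+02]), np.float64(0.38439832759267784), np.int64(25))
  y -75 edge x 130.47 border x 130.52 diff 0.05
  y -9 edge x 130.38 border x 131.22 diff 0.83
  y 57 edge x 130.29 border x 131.91 diff 1.62
```

View pics/topc6.png

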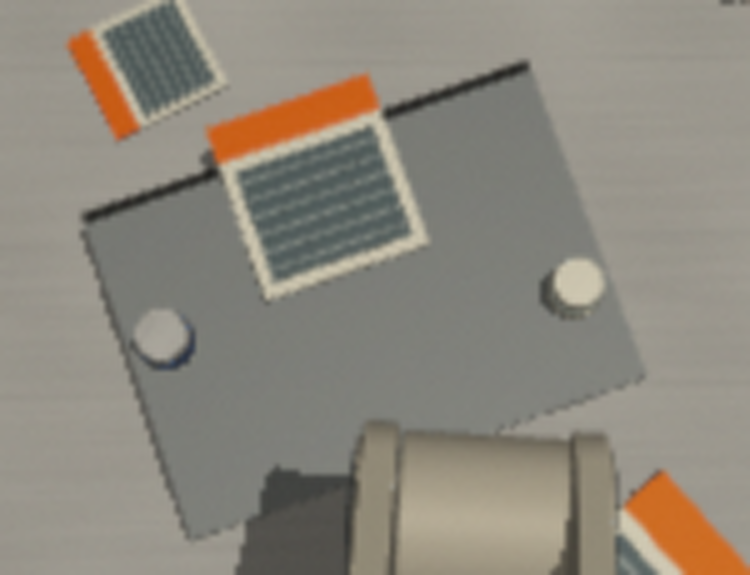

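View pics/sidec6.png

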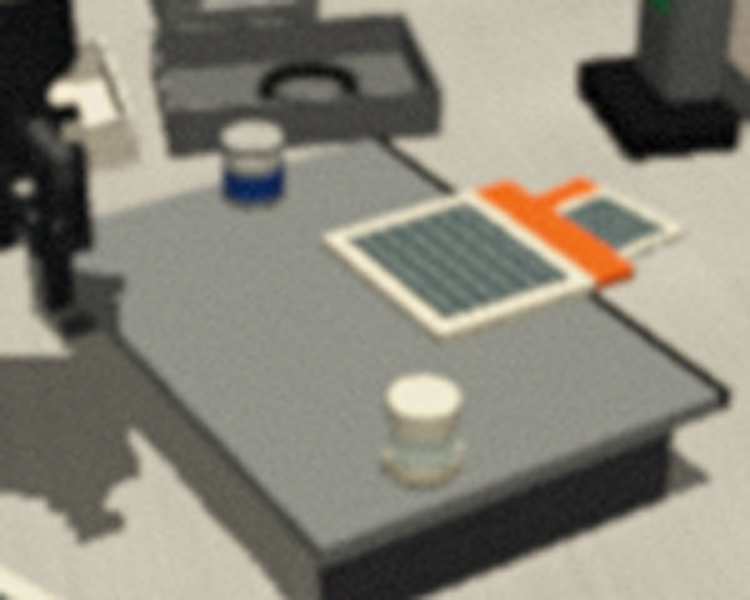

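In the top crop the border runs from (220,165) to (382,110), in line with the outer edge of the nosing. Tin and jar are unmoved, and the arm is clear. A short hold to settle, then I hand in.

carry_out:
  steps:
    - [[80,0,0,-0.03,0],[80,0,0,-0.03,0],[80,0,0,-0.03,0],[80,0,0,-0.03,0]]

```text
clock: 10.7
eef_pos: [379.6, -28.1, 348.2]
tcp_rot: [-3.141, -0.001, -2.819]
contact_force: [-0.4, -0.2, -0.1]
opening: 0.8
```

```bash
python3 snap.py 7; python3 meas.py 7 | grep diff; python3 -c "
from rig import workorder
print(workorder.sign_off())"
```

```text
10.7 [379.62 -28.13 348.23] [-3.1408e+00 -6.0000e-04 -2.8190e+00] [-0.43 -0.24 -0.13] 0.8001280367229932
  y -75 edge x 130.65 border x 129.81 diff -0.84
  y -9 edge x 130.57 border x 129.9 diff -0.67
  y 57 edge x 130.49 border x 130.0 diff -0.5
  y -75 edge x 130.56 border x 130.91 diff 0.35
  y -9 edge x 130.48 border x 131.34 diff 0.86
  y 57 edge x 130.39 border x 131.77 diff 1.38
the job is handed in; nothing more can be done
None
```

I pushed the middle-sized prefilter (the one on the step) away from the robot with both open fingertips held parallel to the far edge. That squared it up, and a second push of about 9 mm brought the orange band out past the edge. The job is handed in, with the robot clock at about 10.8 s.

- **Overhang:** the top view puts the border between the white frame and the orange band 0.5 to 0.8 mm short of the edge. The side view puts it 0.4 to 1.4 mm past. The two views differ by up to about 2 mm, which is about the calibration error, and both are well inside the 6 mm allowed.
- **Flat and undisturbed:** in the pictures the panel lies flat. The tin and jar look unmoved by eye; I did not measure them. I did not recheck the trays and what they hold, but nothing I moved went near them.
- **Robot:** it finished clear, with contact force near zero. While lowering, the fingertips touched the step's top once at about 20 N, to find its height.

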